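# Find the binding drive wheel of a robot vacuum and pull its module

## Robot

A 6-joint arm with a two-finger parallel gripper is mounted at the origin on the work surface. World frame = base frame: x ahead of the robot, y to its left, z up, the work surface at z = 0. Lengths are in m, angles in degrees, forces in N, time in s.
With the tool pointing down it reaches from about 0.35 to 0.875 m from the base axis. Payload 4.2 kg.
Tool frame: the origin (TCP) lies at the very end of the fingers, on their centre line; the grasp point (between the pads) lies 19 mm behind it; y points along the fingers, z is the direction in which the jaws open and shut, and the axes are right-handed (so a half turn about y gives the same grasp; the last joint's range is limited). The gripper opens to 87 mm and grips with 3 to 60 N. Pads are 19 mm wide; open, the fingers measure 117 mm over their backs; the gripper's body (75 mm by 190 mm) begins 51 mm behind the grasp point.
Start: joints at [-60.126, 22.042, 0.453, 0, -68.411, -14.817], TCP at [0.162, -0.604, 0.223] pointing down, gripper open.
Joint ranges: [-179.83, 179.83], [-69.29, 118.12], [-61.27, 80.66], [-181.25, 117.63], [-171.15, -9.14], [-177.46, 177.46]. Speed limits (degrees/s): [159.86, 159.86, 180, 180, 180, 180].

## Interface

Orientations are given as a 3x3 rotation matrix whose columns are the frame's x, y, z axes.
In Python, from station import r, eyes gives the robot as it stands.
- The arm moves only by the tool play_rows, never from a script. Its argument "deltas" is one flat list of numbers, 5 for each row, row after row: the closure in counts, from 0 (fully open) to 255 (shut), then the shift along the tool's x, y, z in mm, then the turn about the tool's y in rad. In form: [claw, tx, ty, tz, roll, claw, tx, ty, tz, roll, ...]. A call has exactly 10 rows; each row shifts and turns the commanded pose from where the row before left it, along the tool's axes as they then stand; what a row does not reach is not made up. A row lasts 1/10 s, in which the tool goes at most 50 mm and 8.59 degrees, less where a joint would pass 70% of its speed; a pose out of reach is approached as far as the arm can. A call is refused whole if a number of a shift passes 50 or a number of a turn 0.15, either way. A call with a gripper value outside its range is refused whole. The fingers move at their own pace and stop on an object; the grip force is fixed at half the most. Time passes only in rows, so rows that do not move let the fingers close, or fill a call up. It gives the time, the measured TCP pose, the force and the opening at its end, in the units of the state.
- r.sense(): the state, without advancing time (a new reading comes with each control period).
- eyes.capture(name): name is "scene" or "side" or "wrist"; returns a dict with "img" (480x640x3 uint8, blue, green, red), "vfov" (degrees; the focal length in pixels is half the picture's height over the tangent of half this angle, whatever the lens; pixels are square), "cx", "cy" (the principal point, pixels), "R" (3x3) and "t" (3): a world point X has camera coordinates R X + t; the wrist camera has in their place "tool_from_camera" (4x4, takes a point from camera to tool coordinates, whose origin is the TCP and whose axes are the tool frame's). Camera axes: x right, y down, z forward; pixel columns grow to the right and rows downward; lengths in m; the calibration is good to about 2 mm. The wrist camera is an equidistant fisheye: a pixel r from the principal point sees the ray r / f radians off the axis. A picture is of the moment at which its call begins: read the wrist's pose just before it. There is no depth.
- r.finish_job(): hands the job in, once; it reports no verdict.
The state is a dict: "time_s": time; "joints": joint angles; "joint_velocities": joint speeds; "effort": joint torques, N m; "tcp_pos": TCP position; "ee_rot": TCP orientation; "wrist_force": force on the tool from outside, world axes, zero at the start; "moment": the same for the moment, N m; "gripper_width": opening from 0.0 (shut) to 1.0 (fully open).
Only numpy, scipy, OpenCV 4.12 (cv2) and the standard library are available. Lean on these libraries where they do the work, as an engineer would, in place of code of your own. Each camera call takes 0.05 s, during which the arm holds its last target.

## Task

The robot vacuum lies wheels up on the repair bench because one of its two drive wheels binds. With a fingertip lightly on the tyre turn each wheel in its bay, leaving it turned by about 30 degrees or more, to feel which one drags, and never force a module hard against its bay. Then lift out the module whose wheel binds and set it down, not drop it, flat and wheel up in the steel tray, leaving the free-running one in its bay and the other things on the bench where they are.

Things in the scene. Friction and masses are not known exactly. Their poses are not given: they have to be found in the camera images.
- vacuum: Robot vacuum, fixed, upside down on a foam ring: a disc 336 mm across, its flat dark underside up, 95 mm above the bench. Origin on the bench under its centre; x to its front (small white caster 120 mm ahead, 15 mm proud), y along the line of the two drive wheels. Module bays at y = +115 and -115 mm: 106 x 48 mm, 50 mm deep, 3 mm wider than a module all round.
- bay_left (a point): Centre of the mouth of the bay at the vacuum's +y, level with its underside (95 mm above the bench).
- bay_right (a point): Centre of the mouth of the bay at the vacuum's -y, level with its underside.
- drive_a: One of two like drive-wheel modules, wheel up in a bay of the vacuum; either may be in either bay. Dark plastic trough 100 mm long (x), 42 wide (y), 50 high; origin: centre of its flat underside, z up. About 0.3 kg. Thin screw ears, screws out, reach 66 mm from the middle along x. Take it from above by the two flat sides of the wheel; lifted so, the trough hangs level.
- drive_b: One of two like drive-wheel modules, wheel up in a bay of the vacuum; either may be in either bay. Dark plastic trough 100 mm long (x), 42 wide (y), 50 high; origin: centre of its flat underside, z up. About 0.3 kg. Thin screw ears, screws out, reach 66 mm from the middle along x. Take it from above by the two flat sides of the wheel; lifted so, the trough hangs level.
- axle_a (a point): Centre of the wheel of drive_a, 54 mm above its origin; axle along y. Rubber tyre 72 mm in diameter, 24 mm wide; its top is 36 mm above this point, 40 mm clear of trough and vacuum. Sprung arm, pivoted at the trough's -x end: the tyre yields downward from 3 N (binding: up to 6 N), about 1 N per mm, to a hard stop at 6 mm. (The point does not follow the spring.)
- axle_b (a point): Centre of the wheel of drive_b, 54 mm above its origin; axle along y. Rubber tyre 72 mm in diameter, 24 mm wide; its top is 36 mm above this point, 40 mm clear of trough and vacuum. Sprung arm, pivoted at the trough's -x end: the tyre yields downward from 3 N (binding: up to 6 N), about 1 N per mm, to a hard stop at 6 mm. (The point does not follow the spring.)
- wheel_a (a joint): Angle of that wheel, rad, 0 at the start, any number of turns; grows as the tyre's top moves to drive_a's +x. Driven by a fingertip, a free wheel resists with under 0.2 N at the tyre, whichever way it is turned, and coasts on a moment; a binding one resists with 2 to 4 N (about 1 N stays on a finger that pauses) and stops dead. Pressed on with 6 to 8 N the tyre does not slip.
- wheel_b (a joint): Angle of that wheel, rad, 0 at the start, any number of turns; grows as the tyre's top moves to drive_b's +x. Driven by a fingertip, a free wheel resists with under 0.2 N at the tyre, whichever way it is turned, and coasts on a moment; a binding one resists with 2 to 4 N (about 1 N stays on a finger that pauses) and stops dead. Pressed on with 6 to 8 N the tyre does not slip.
- tray: Open steel tray, fixed, 200 mm (x) by 130 mm (y), walls 40 mm high and 4 mm thick, floor 4 mm thick. Origin: centre of its underside, on the bench; z up.
- phone: Bystander: opened phone, 148 x 72 x 8 mm, lying on the bench; origin at the centre of its underside.
- reel: Bystander: reel of tape lying flat, 92 mm across, 18 mm high; origin at the centre of its underside.
- driver: Bystander: screwdriver 170 mm long, lying on the bench.
- cup: Bystander: empty white cup, 66 mm across, 75 mm high; origin at the centre of its underside.

How it is judged (in metres and radians):
On the way:
1. both wheels have been turned by at least 0.3 rad while their modules sit in their bays ((value of joint wheel_a above 0.3 rad or value of joint wheel_a below -0.3 rad) and (value of joint wheel_b above 0.3 rad or value of joint wheel_b below -0.3 rad) and distance of each of drive_a, drive_b from where it was at the start of the episode below 0.012 m), for 0.2 s.
At the end, for the whole second after the job is handed in: The module whose wheel binds stands flat on the tray's floor (underside within 6 mm of the floor), wheel up (within 0.15 rad), at rest; the module whose wheel runs free sits in its bay within 12 mm of where it was, upright (0.12 rad) and at rest (((contact force between drive_a_c0 and wheel_a_c0 above 0.5 N and x of drive_a in the frame of tray between -0.065 and 0.065 m and y of drive_a in the frame of tray between -0.05 and 0.05 m and z of drive_a in the frame of tray below 0.01 m and angle between drive_a's own z axis and vertical below 0.15 rad and linear speed of each of drive_a, drive_b below 0.02 m/s and distance of drive_b from where it was at the start of the episode below 0.012 m and angle between drive_b's own z axis and vertical below 0.12 rad) or (contact force between drive_b_c0 and wheel_b_c0 above 0.5 N and x of drive_b in the frame of tray between -0.065 and 0.065 m and y of drive_b in the frame of tray between -0.05 and 0.05 m and z of drive_b in the frame of tray below 0.01 m and angle between drive_b's own z axis and vertical below 0.15 rad and linear speed of each of drive_b, drive_a below 0.02 m/s and distance of drive_a from where it was at the start of the episode below 0.012 m and angle between drive_a's own z axis and vertical below 0.12 rad))); the robot touches nothing.
It fails at once if a module is forced against the vacuum (pressed, wedged or dragged) with more than 25 N (contact force between any of drive_a, drive_b and vacuum above 25 N).
It fails at once if a module is dropped: it moves faster than 0.6 m/s with no finger on it ((linear speed of drive_a above 0.6 m/s and contact force between drive_a and the fingers below 0.2 N) or (linear speed of drive_b above 0.6 m/s and contact force between drive_b and the fingers below 0.2 N)).
It fails at once if the phone, the reel, the screwdriver or the cup is moved by more than 30 mm (distance of any of phone, reel, driver, cup from where it was at the start of the episode above 0.03 m).
It also fails if it takes over 64 s, if anything falls off the work surface, if the arm or the gripper's body presses on something with over 40 N, if the wrist force passes 120 N, or if a joint passes its speed limit or range.

## Working session

There is one attempt and no reset: what is moved stays moved. The work goes in short steps, Python scripts to look and compute and a tool call to move; the robot and the scene stay as the last step left them, time stands still between calls to the robot, and variables do not carry over. Pictures are saved under pics/ and viewed, and the job is handed in when it is done.

Besides the shell and the picture viewer there is one more tool, called after "Call:" as name(argument=value, ...) on one line, values as JSON. play_rows: Moves the arm, as the interface text tells. Its arguments: {"type":"object","properties":{"deltas":{"type":"array","items":{"type":"number"}}},"required":["deltas"]}

```bash
ls; mkdir -p pics
python3 - <<'E'
from station import r, eyes
import cv2,json
s=r.sense(); print(s)
for n in ["scene","side","wrist"]:
    d=eyes.capture(n); cv2.imwrite(f"pics/{n}0.png",d["img"]); print(n,{k:v for k,v in d.items() if k!="img"})
E
```

```text
pics
{'time_s': 0.0, 'joints': array([-6.01251952e+01,  2.20897388e+01,  3.80421182e-01, -2.91995088e-02,
       -6.84129285e+01, -1.48153532e+01]), 'joint_velocities': array([ 0.00426305, -0.09176007,  0.04068132, -0.03714781, -0.01852918,
        0.08991211]), 'effort': array([-7.39730676e-04, -3.90670788e+01,  1.87400258e+01,  4.21977729e+00,
        1.09574132e-02, -1.86398493e-04]), 'tcp_pos': array([ 0.1622349 , -0.60294579,  0.22147423]), 'ee_rot': array([[ 9.65705551e-01, -6.51825699e-04, -2.59638910e-01],
       [ 2.59639714e-01,  2.08608094e-03,  9.65703302e-01],
       [-8.78424484e-05, -9.99997612e-01,  2.18377978e-03]]), 'wrist_force': array([-0.83262537,  0.19899945, -0.26861995]), 'moment': array([ 0.02976704,  0.01946441, -0.06581104]), 'gripper_width': 1.000362156042735}
scene {'vfov': 42.91188498456198, 'cx': 318.7066848463709, 'cy': 239.8340218270715, 'R': array([[ 0.04403613,  0.99895953,  0.01186106],
       [ 0.70076956, -0.02242516, -0.71303516],
       [-0.71202728,  0.03971118, -0.70102794]]), 't': array([-0.05165215, -0.37626581,  2.00395597])}
side {'vfov': 42.20207167869462, 'cx': 320.25966630611924, 'cy': 232.28632192481288, 'R': array([[-0.98923387, -0.14602294, -0.00967703],
       [-0.08579134,  0.6322241 , -0.77002112],
       [ 0.1185588 , -0.76090077, -0.637945  ]]), 't': array([0.61362552, 0.10260839, 1.61507346])}
wrist {'vfov': 65.70646984690485, 'cx': 322.94927958801213, 'cy': 238.64394892693417, 'tool_from_camera': array([[ 1.39368166e-03,  9.65743012e-01,  2.59496614e-01,
        -7.20006787e-02],
       [-2.77646684e-06, -2.59496862e-01,  9.65743951e-01,
        -1.62845961e-01],
       [ 9.99999029e-01, -1.34666011e-03, -3.58974663e-04,
         4.87037608e-04],
       [ 0.00000000e+00,  0.00000000e+00,  0.00000000e+00,
         1.00000000e+00]])}
```

View pics/scene0.png

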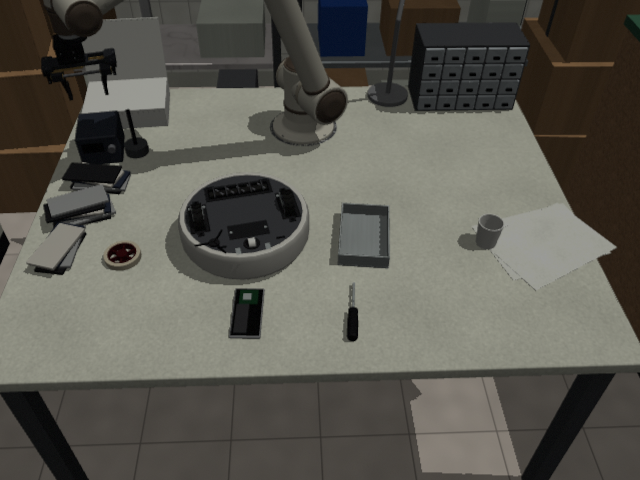

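View pics/side0.png

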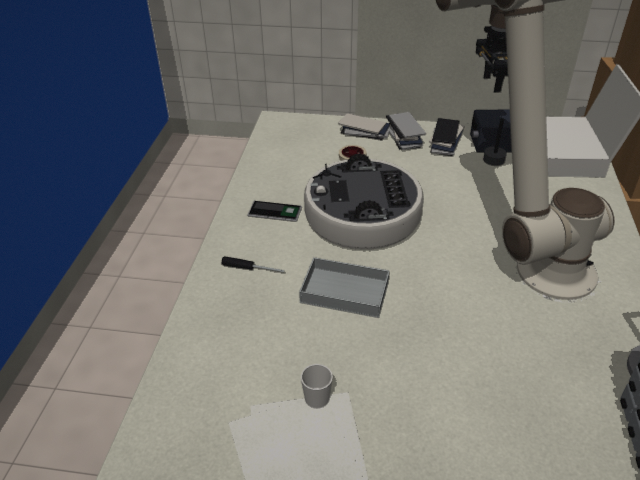

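View pics/wrist0.png

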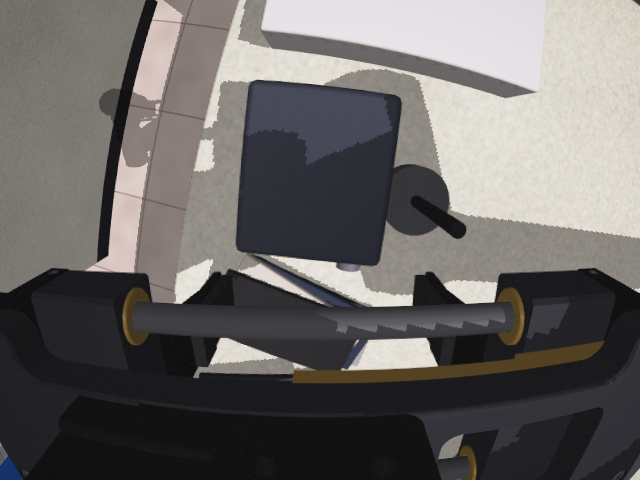

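```bash
cat > h.py <<'E'
import numpy as np, cv2
def foc(d): return 240/np.tan(np.radians(d["vfov"]/2))
def ray(d,u,v):
    f=foc(d); R=d["R"];c=-R.T@d["t"]
    return c, R.T@np.array([(u-d["cx"])/f,(v-d["cy"])/f,1])
def onz(d,u,v,z):
    c,q=ray(d,u,v); return c+q*(z-c[2])/q[2]
def proj(d,X):
    p=d["R"]@np.asarray(X)+d["t"]; f=foc(d); return p[:2]/p[2]*f+[d["cx"],d["cy"]]
def tri(d1,p1,d2,p2):
    c1,q1=ray(d1,*p1);c2,q2=ray(d2,*p2)
    A=np.array([q1,-q2]).T; s=np.linalg.lstsq(A,c2-c1,rcond=None)[0]
    a=c1+q1*s[0];b=c2+q2*s[1]; return (a+b)/2, np.linalg.norm(a-b)
def wray(d,s,u,v):
    f=foc(d); dx=np.array([u-d["cx"],v-d["cy"]]); rr=np.hypot(*dx); th=rr/f
    q=np.array([*(dx/max(rr,1e-9)*np.sin(th)),np.cos(th)])
    T=d["tool_from_camera"]; R=s["ee_rot"]
    return s["tcp_pos"]+R@T[:3,3], R@(T[:3,:3]@q)
def wonz(d,s,u,v,z):
    c,q=wray(d,s,u,v); return c+q*(z-c[2])/q[2]
def wproj(d,s,X):
    T=d["tool_from_camera"]; p=s["ee_rot"].T@(np.asarray(X)-s["tcp_pos"]); p=T[:3,:3].T@(p-T[:3,3])
    th=np.arctan2(np.hypot(p[0],p[1]),p[2]); return foc(d)*th*p[:2]/np.hypot(p[0],p[1])+[d["cx"],d["cy"]]
E
python3 - <<'E'
from station import r, eyes
import cv2
for n,(x,y,w,h) in {"scene":(165,160,240,120),"side":(290,140,140,180)}.items():
    d=eyes.capture(n); c=d["img"][y:y+h,x:x+w]; k=3.3
    c=cv2.convertScaleAbs(c,alpha=1.6,beta=15)
    cv2.imwrite(f"pics/{n}1.png",cv2.resize(c,None,fx=k,fy=k,interpolation=cv2.INTER_CUBIC))
E
```

```text
(no output)
```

View pics/scene1.png

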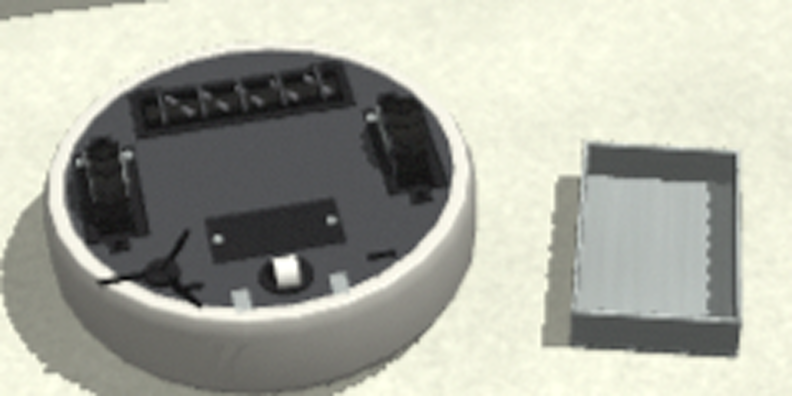

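View pics/side1.png

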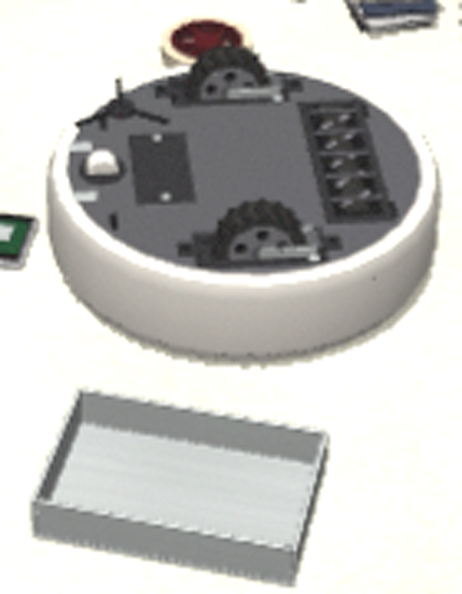

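Run:
```python
from station import r, eyes
from h import *
d=eyes.capture("scene");e=eyes.capture("side")
S=lambda x,y:(165+x/3.3-.35,160+y/3.3-.35)
Q=lambda x,y:(290+x/3.3-.35,140+y/3.3-.35)
print("caster",tri(d,S(286,260),e,Q(100,152)))
print("wheelL",tri(d,S(403,98),e,Q(255,203)))
print("wheelR",tri(d,S(103,143),e,Q(225,52)))
# ellipse of white outer top: use dark+white mask by hull of body
for dd,n,pts in((d,"scene",[(270,48),(475,190),(48,195)]),(e,"side",[])):
  pass
# rim inner pts (dark disc edge) at z=.095
P=[(270,55),(455,170),(66,190),(118,80),(420,95),(440,215),(285,312),(140,285)]
A=np.array([onz(d,*S(*p),.095)[:2] for p in P]); 
M=np.c_[2*A,np.ones(len(A))]; s=np.linalg.lstsq(M,(A**2).sum(1),rcond=None)[0]; print("circ",s[:2],np.sqrt(s[2]+s[:2]@s[:2]))
T=[S(585,142),S(738,153),S(737,322),S(573,312)]
A=np.array([onz(d,*p,.04)[:2] for p in T]); print(A,A.mean(0))
T=[Q(80,395),Q(328,435),Q(297,552),Q(35,502)]
A=np.array([onz(e,*p,.04)[:2] for p in T]); print(A,A.mean(0))
```

```text
caster (array([ 0.64151378, -0.1401363 ,  0.11329573]), np.float64(0.002437264117867665))
wheelL (array([ 0.50185426, -0.05154609,  0.14313319]), np.float64(0.005184265604100467))
wheelR (array([ 0.54697104, -0.27473844,  0.14045718]), np.float64(0.009038367642011914))
circ [ 0.5234916  -0.16645483] 0.15138260333791673
[[0.43574444 0.09555844]
 [0.45335445 0.22080375]
 [0.64583053 0.19581688]
 [0.63127649 0.07248919]] [0.54155148 0.14616706]
[[0.62447446 0.08138784]
 [0.43020357 0.10064443]
 [0.44463189 0.22586241]
 [0.63926618 0.20186709]] [0.53464403 0.15244044]
```

Call:
play_rows(deltas=[0,37,-3,23,0,0,37,-3,23,0,0,37,-3,23,0,0,37,-3,23,0,0,37,-3,23,0,0,37,-3,23,0,0,37,-3,23,0,0,37,-3,23,0,0,37,-3,23,0,0,37,-3,23,0])

```text
time_s: 1.35
tcp_pos: [0.4609, -0.2837, 0.253]
ee_rot: [[0.966, 0.001, -0.26], [0.26, -0.0, 0.966], [0.001, -1.0, -0.0]]
wrist_force: [1.1, -0.6, -0.5]
gripper_width: 0.996
```

Call:
play_rows(deltas=[0,38,0,24,0,0,38,0,24,0,0,38,0,24,0,0,38,0,24,0,0,0,0,0,0.03,0,0,0,0,0.03,0,0,0,0,0,0,0,0,0,0,0,0,0,0,0,0,0,0,0,0])

```text
time_s: 2.35
tcp_pos: [0.5813, -0.1538, 0.2529]
ee_rot: [[0.98, 0.0, -0.2], [0.2, 0.0, 0.98], [0.0, -1.0, -0.0]]
wrist_force: [-0.9, -0.4, -0.3]
gripper_width: 0.999
```

Run:
```python
from station import r, eyes
import cv2
s=r.sense(); print(s["tcp_pos"],s["ee_rot"],s["wrist_force"])
d=eyes.capture("wrist"); cv2.imwrite("pics/w1.png",cv2.convertScaleAbs(d["img"],alpha=1.5,beta=15))
```

```text
[ 0.58133105 -0.1538164   0.25286212] [[ 9.79712397e-01  3.98350206e-04 -2.00408233e-01]
 [ 2.00408248e-01  1.56227348e-06  9.79712475e-01]
 [ 3.90581759e-04 -9.99999921e-01 -7.83020884e-05]] [-0.91326374 -0.37794755 -0.34375134]
```

View pics/w1.png

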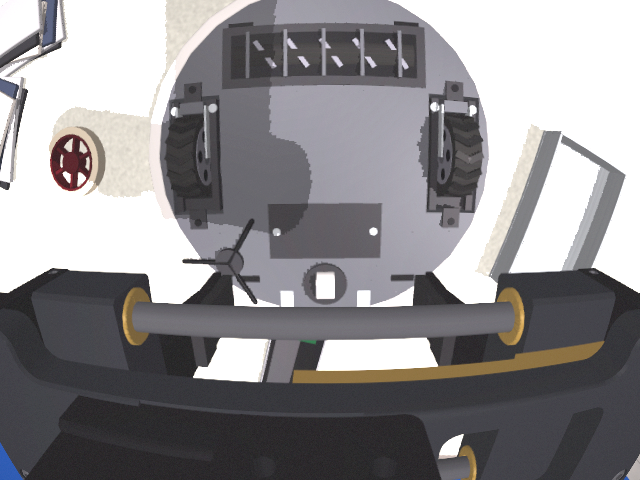

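Run:
```python
from station import r, eyes
from h import *
s=r.sense();d=eyes.capture("wrist");sc=eyes.capture("scene")
I=cv2.convertScaleAbs(d["img"],alpha=1.8,beta=20)
cv2.imwrite("pics/L.png",cv2.resize(I[75:235,150:240],None,fx=3.6,fy=3.6,interpolation=cv2.INTER_CUBIC))
cv2.imwrite("pics/Rr.png",cv2.resize(I[75:235,410:500],None,fx=3.6,fy=3.6,interpolation=cv2.INTER_CUBIC))
cv2.imwrite("pics/LR.png",np.hstack([cv2.imread("pics/L.png"),cv2.imread("pics/Rr.png")]))
f=lambda u,v,z=.097:wonz(d,s,u,v,z)[:2]
for n,a,b in(("imgL",(192,90),(199,218)),("imgR",(454,88),(451,215))):
    A,B=f(*a),f(*b); print(n,A,B,"mid",(A+B)/2,"len",np.linalg.norm(B-A),"yaw",np.degrees(np.arctan2(*(B-A)[::-1])))
print("caster",f(326,285,.11),"disc",)
```

```text
imgL [ 0.48519777 -0.2902766 ] [ 0.59815247 -0.26496911] mid [ 0.54167512 -0.27762286] len 0.1157550594057881 yaw 12.628558903324041
imgR [ 0.43756803 -0.06517929] [ 0.549711   -0.04094384] mid [ 0.49363951 -0.05306157] len 0.114731868128691 yaw 12.19477084033809
caster [ 0.63245981 -0.14024233] disc
```

View pics/LR.png

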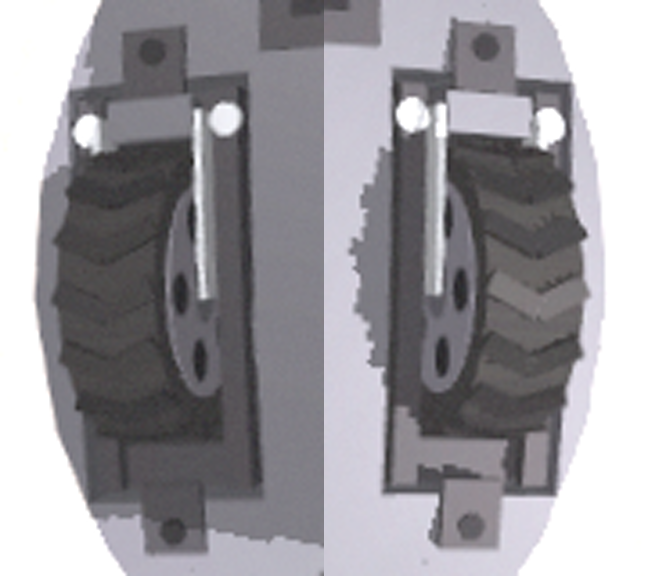

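Call:
play_rows(deltas=[255,-15,0,-22.7,-0.01,255,-15,0,-22.7,0,255,-15,0,-22.7,0,255,-15,0,-22.7,0,255,-15,0,-22.7,0,255,0,15,0,0,255,0,20,0,0,255,0,20,0,0,255,0,20,0,0,255,0,15,0,0])

```text
time_s: 3.5
tcp_pos: [0.5316, -0.2797, 0.1612]
ee_rot: [[0.978, -0.001, -0.211], [0.211, 0.001, 0.978], [-0.001, -1.0, 0.001]]
wrist_force: [-0.4, 0.1, 0.0]
gripper_width: 0.167
```

Call:
play_rows(deltas=[255,0,10,0,0,255,0,6,0,0,255,0,4,0,0,255,0,2,0,0,255,0,0,0,0,255,0,0,0,0,255,0,0,0,0,255,0,0,0,0,255,0,0,0,0,255,0,0,0,0])

```text
time_s: 4.5
tcp_pos: [0.5322, -0.2798, 0.1406]
ee_rot: [[0.977, 0.0, -0.211], [0.211, -0.0, 0.977], [0.0, -1.0, -0.0]]
wrist_force: [0.7, 0.8, -0.2]
gripper_width: 0.002
```

Run:
```python
from station import r, eyes
from h import *
s=r.sense(); print(s["tcp_pos"],s["wrist_force"],s["gripper_width"])
d=eyes.capture("wrist"); 
I=cv2.convertScaleAbs(d["img"],alpha=1.5,beta=15)
e=eyes.capture("side")["img"][100:250,290:470]
I2=cv2.resize(cv2.convertScaleAbs(e,alpha=1.6,beta=15),None,fx=3.2,fy=3.2)
cv2.imwrite("pics/w2.png",I); cv2.imwrite("pics/s2.png",I2)
```

```text
[ 0.53219841 -0.27977325  0.14064147] [ 0.69484312  0.82772632 -0.15286281] 0.0017690278452581322
```

View pics/w2.png

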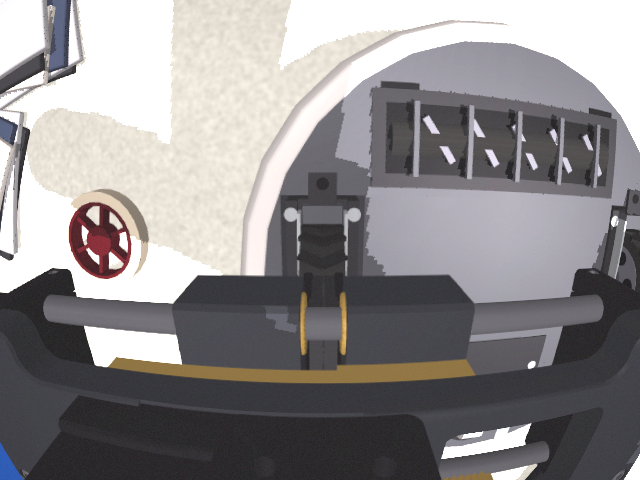

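View pics/s2.png

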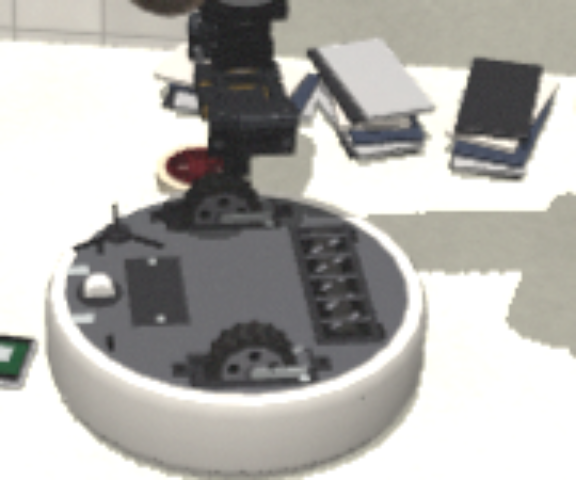

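Call:
play_rows(deltas=[255,0,2,0,0,255,0,2,0,0,255,0,1,0,0,255,0,1,0,0,255,0,1,0,0,255,0,1,0,0,255,0,0,0,0,255,0,0,0,0,255,0,0,0,0,255,0,0,0,0])

```text
time_s: 5.6
tcp_pos: [0.5326, -0.2799, 0.1341]
ee_rot: [[0.977, 0.002, -0.212], [0.212, -0.001, 0.977], [0.001, -1.0, -0.001]]
wrist_force: [-1.3, 1.7, 6.1]
gripper_width: 0.01
```

Call:
play_rows(deltas=[255,0,1,0,0,255,1.5,0,0,0,255,1.5,0,0,0,255,1.5,0,0,0,255,1.5,0,0,0,255,1.5,0,0,0,255,1.5,0,0,0,255,1.5,0,0,0,255,1.5,0,0,0,255,1.5,0,0,0])

```text
time_s: 6.6
tcp_pos: [0.5453, -0.2771, 0.1329]
ee_rot: [[0.977, 0.0, -0.212], [0.212, -0.001, 0.977], [0.0, -1.0, -0.001]]
wrist_force: [-1.9, 1.7, 6.3]
gripper_width: 0.005
```

Call:
play_rows(deltas=[255,1.5,0,0,0,255,1.5,0,0,0,255,1.5,0,0,0,255,1.5,0,0,0,255,1.5,0,0,0,255,1.5,0,0,0,255,1.5,0,0,0,255,1.5,0,0,0,255,1.5,0,0,0,255,1.5,0,0,0])

```text
time_s: 7.6
tcp_pos: [0.5603, -0.274, 0.1327]
ee_rot: [[0.977, 0.001, -0.212], [0.212, -0.001, 0.977], [0.001, -1.0, -0.001]]
wrist_force: [-1.6, 1.1, 5.7]
gripper_width: 0.005
```

Run:
```python
from station import r, eyes
from h import *
s=r.sense(); print(s["tcp_pos"],s["wrist_force"], s["wrist_force"]@s["ee_rot"])
d=eyes.capture("wrist"); s=r.sense(); print(s["wrist_force"]@s["ee_rot"])
I=cv2.convertScaleAbs(d["img"],alpha=1.5,beta=15)
cv2.imwrite("pics/w3.png",I)
```

```text
[ 0.5602771  -0.27398472  0.1327198 ] [-1.57300852  1.06388602  5.65117221] [-1.30868747 -5.65332435  1.36719333]
[-0.13929065 -5.0855576   0.63460447]
```

View pics/w3.png

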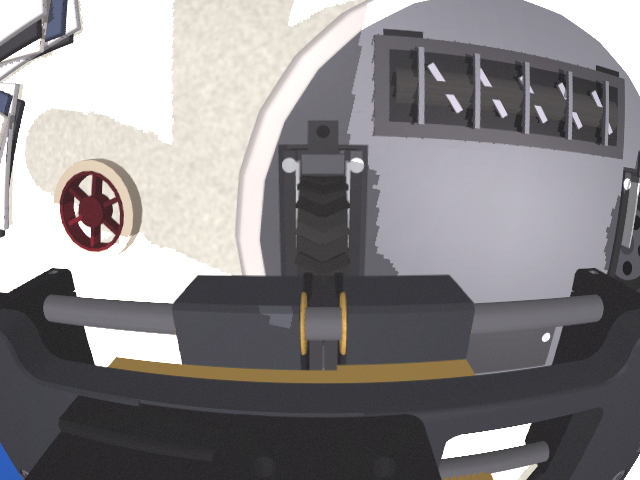

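```bash
cat >> h.py <<'E'
def avg(r,eyes,n=8):
    L=[]
    for i in range(n):
        eyes.capture("side"); s=r.sense(); L.append(s["wrist_force"]@s["ee_rot"])
    L=np.array(L); return L.mean(0).round(2),L.std(0).round(2),s["tcp_pos"],s["time_s"]
E
python3 - <<'E'
from station import r, eyes
from h import *
print(avg(r,eyes))
E
```

```text
(array([-0.91, -5.39,  1.19]), array([0.27, 0.34, 0.32]), array([ 0.56060557, -0.27396885,  0.13265582]), 8.05)
```

Call:
play_rows(deltas=[255,-1.5,0,0,0,255,-1.5,0,0,0,255,-1.5,0,0,0,255,-1.5,0,0,0,255,-1.5,0,0,0,255,-1.5,0,0,0,255,-1.5,0,0,0,255,-1.5,0,0,0,255,-1.5,0,0,0,255,-1.5,0,0,0])

```text
time_s: 9.05
tcp_pos: [0.5471, -0.2769, 0.1329]
ee_rot: [[0.977, 0.004, -0.212], [0.212, -0.001, 0.977], [0.004, -1.0, -0.002]]
wrist_force: [1.2, 1.2, 5.5]
gripper_width: 0.007
```

Run:
```python
from station import r, eyes
from h import *
s=r.sense(); print(s["wrist_force"]@s["ee_rot"])
print(avg(r,eyes,6))
```

```text
[ 1.42004609 -5.52637486  0.96273601]
(array([ 1.82, -5.97,  2.02]), array([0.46, 0.59, 0.24]), array([ 0.54683235, -0.27694082,  0.13283169]), 9.35)
```

Call:
play_rows(deltas=[255,2,0,0,0,255,2,0,0,0,255,2,0,0,0,255,2,0,0,0,255,2,0,0,0,255,2,0,0,0,255,2,0,0,0,255,2,0,0,0,255,2,0,0,0,255,2,0,0,0])

```text
time_s: 10.35
tcp_pos: [0.5648, -0.2729, 0.1318]
ee_rot: [[0.977, -0.0, -0.211], [0.211, -0.0, 0.977], [-0.0, -1.0, -0.0]]
wrist_force: [-1.0, 0.1, 4.1]
gripper_width: 0.003
```

Run:
```python
from station import r, eyes
from h import *
s=r.sense(); print(s["wrist_force"]@s["ee_rot"])
```

```text
[-0.95005934 -4.14039083  0.25811981]
```

Call:
play_rows(deltas=[255,0,-14,0,0,255,0,-14,0,0,255,-4.4,0,28.7,0,255,-4.4,0,28.7,0,255,-4.4,0,28.7,0,255,-4.4,0,28.7,0,255,-4.4,0,28.7,0,255,-4.4,0,28.7,0,255,-4.4,0,28.7,0,255,-4.4,0,28.7,0])

```text
time_s: 11.35
tcp_pos: [0.4813, -0.0547, 0.1597]
ee_rot: [[0.978, -0.0, -0.211], [0.211, 0.0, 0.978], [-0.0, -1.0, 0.0]]
wrist_force: [0.2, 0.4, 0.4]
gripper_width: 0.005
```

Call:
play_rows(deltas=[255,0,10,0,0,255,0,7,0,0,255,0,4,0,0,255,0,1,0,0,255,0,0,0,0,255,0,0,0,0,255,0,0,0,0,255,0,0,0,0,255,0,0,0,0,255,0,0,0,0])

```text
time_s: 12.35
tcp_pos: [0.4821, -0.0557, 0.1377]
ee_rot: [[0.977, 0.0, -0.211], [0.211, 0.0, 0.977], [0.0, -1.0, -0.0]]
wrist_force: [-0.1, -0.4, 0.1]
gripper_width: 0.006
```

Run:
```python
from station import r, eyes
from h import *
s=r.sense(); print(s["tcp_pos"],s["wrist_force"]@s["ee_rot"])
d=eyes.capture("wrist")
I=cv2.convertScaleAbs(d["img"],alpha=1.5,beta=15)
cv2.imwrite("pics/w4.png",I)
print(avg(r,eyes,6))
```

```text
[ 0.48208388 -0.05571406  0.13767433] [-0.14748227 -0.12783792 -0.35130076]
(array([ 0.12,  0.12, -0.07]), array([0.36, 0.54, 0.31]), array([ 0.48203005, -0.05570211,  0.13756831]), 12.7)
```

View pics/w4.png

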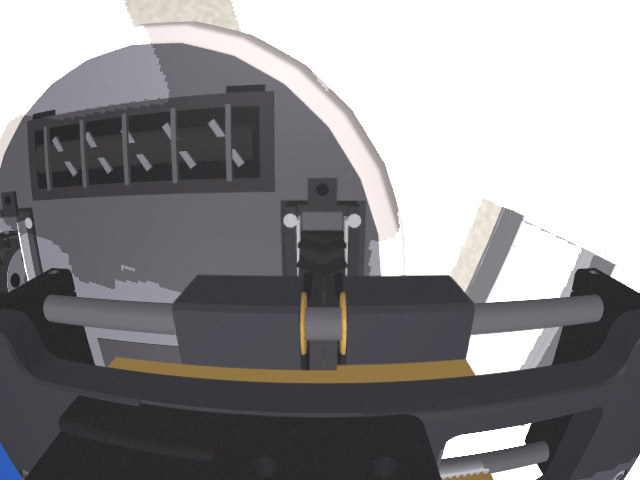

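Call:
play_rows(deltas=[255,0,2,0,0,255,0,1,0,0,255,0,1,0,0,255,0,1,0,0,255,0,1,0,0,255,0,0,0,0,255,1.5,0,0,0,255,1.5,0,0,0,255,1.5,0,0,0,255,1.5,0,0,0])

```text
time_s: 13.7
tcp_pos: [0.4892, -0.0543, 0.1326]
ee_rot: [[0.977, 0.003, -0.212], [0.212, 0.0, 0.977], [0.003, -1.0, -0.001]]
wrist_force: [-0.6, 1.0, 6.0]
gripper_width: 0.007
```

Call:
play_rows(deltas=[255,1.5,0,0,0,255,1.5,0,0,0,255,1.5,0,0,0,255,1.5,0,0,0,255,1.5,0,0,0,255,1.5,0,0,0,255,1.5,0,0,0,255,1.5,0,0,0,255,1.5,0,0,0,255,1.5,0,0,0])

```text
time_s: 14.7
tcp_pos: [0.5039, -0.0511, 0.1327]
ee_rot: [[0.977, 0.003, -0.212], [0.212, -0.0, 0.977], [0.003, -1.0, -0.001]]
wrist_force: [0.4, 0.2, 5.9]
gripper_width: 0.005
```

Run:
```python
from station import r, eyes
from h import *
s=r.sense(); print(s["tcp_pos"],s["wrist_force"]@s["ee_rot"])
print(avg(r,eyes,6))
```

```text
[ 0.50386079 -0.05113276  0.13268062] [ 0.4351728  -5.9365142   0.12012369]
(array([-0.05, -6.43,  0.89]), array([0.5 , 0.21, 0.46]), array([ 0.50397621, -0.05111137,  0.13273511]), 15.0)
```

Call:
play_rows(deltas=[255,-1.5,0,0,0,255,-1.5,0,0,0,255,-1.5,0,0,0,255,-1.5,0,0,0,255,-1.5,0,0,0,255,-1.5,0,0,0,255,-1.5,0,0,0,255,-1.5,0,0,0,255,-1.5,0,0,0,255,-1.5,0,0,0])

```text
time_s: 16.0
tcp_pos: [0.4893, -0.0542, 0.1327]
ee_rot: [[0.977, 0.004, -0.212], [0.212, 0.0, 0.977], [0.004, -1.0, -0.001]]
wrist_force: [-0.8, 1.1, 5.8]
gripper_width: 0.003
```

Run:
```python
from station import r, eyes
from h import *
s=r.sense(); print(s["tcp_pos"],s["wrist_force"]@s["ee_rot"])
print(avg(r,eyes,6))
```

```text
[ 0.48933206 -0.05421616  0.13274925] [-0.50807795 -5.8118171   1.28334671]
(array([-0.34, -5.77,  0.9 ]), array([0.58, 0.43, 0.96]), array([ 0.48919294, -0.05426581,  0.13267482]), 16.3)
```

Call:
play_rows(deltas=[255,2.5,0,0,0,255,2.5,0,0,0,255,2.5,0,0,0,255,2.5,0,0,0,255,2.5,0,0,0,255,2.5,0,0,0,255,2.5,0,0,0,255,2.5,0,0,0,255,2.5,0,0,0,255,2.5,0,0,0])

```text
time_s: 17.3
tcp_pos: [0.5141, -0.049, 0.1327]
ee_rot: [[0.977, 0.004, -0.212], [0.212, 0.0, 0.977], [0.004, -1.0, -0.001]]
wrist_force: [1.3, 0.1, 5.7]
gripper_width: 0.009
```

Run:
```python
from station import r, eyes
from h import *
s=r.sense(); print(s["tcp_pos"],s["wrist_force"]@s["ee_rot"])
print(avg(r,eyes,4))
```

```text
[ 0.51412898 -0.04895986  0.13272282] [ 1.31993106 -5.69517646 -0.17392372]
(array([ 1.34, -4.86,  0.14]), array([0.56, 0.35, 0.51]), array([ 0.51382978, -0.04898515,  0.13248645]), 17.5)
```

Call:
play_rows(deltas=[255,0,-15,0,0,255,0,-30,0,0,0,8.7,-15,-23.4,0,0,8.7,-15,-23.4,0,0,8.7,-15,-23.4,0,0,8.7,-15,-23.4,0,0,8.7,-15,-23.4,0,0,0,0,0,0,0,0,0,0,0,0,0,0,0,0])

```text
time_s: 18.5
tcp_pos: [0.5784, -0.1537, 0.2502]
ee_rot: [[0.977, -0.003, -0.211], [0.211, 0.001, 0.977], [-0.003, -1.0, 0.001]]
wrist_force: [0.1, 0.3, -0.4]
gripper_width: 0.65
```

Run:
```python
from station import r, eyes
from h import *
s=r.sense(); print(s["tcp_pos"],s["gripper_width"])
d=eyes.capture("wrist")
I=cv2.convertScaleAbs(d["img"],alpha=1.8,beta=20)
cv2.imwrite("pics/w5.png",I)
c=lambda x:cv2.resize(I[75:235,x:x+90],None,fx=3.6,fy=3.6,interpolation=cv2.INTER_CUBIC)
cv2.imwrite("pics/LR2.png",np.hstack([c(150),c(410)]))
```

```text
[ 0.5784251  -0.15374967  0.25020541] 0.6499817863649828
```

View pics/LR2.png

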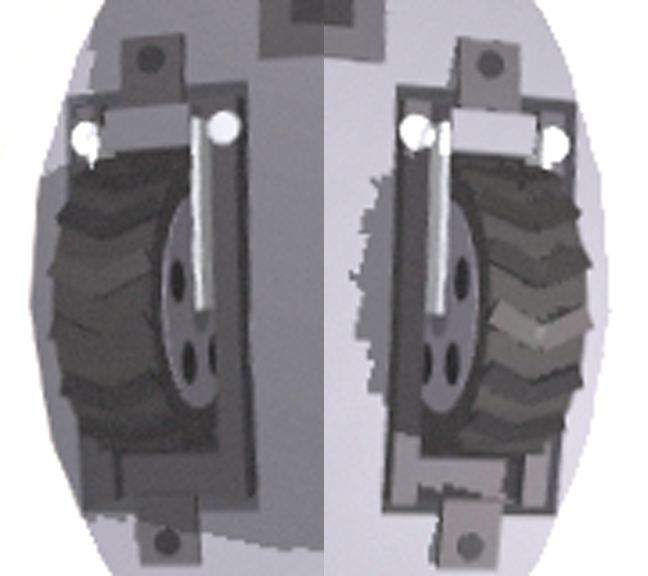

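View pics/w5.png

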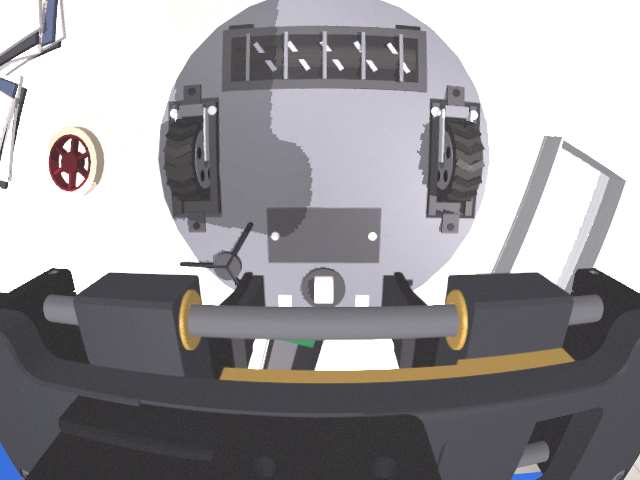

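Call:
play_rows(deltas=[100,-12.4,5,-22.7,0,100,-12.4,10,-22.7,0,100,-12.4,10,-22.7,0,100,-12.4,10,-22.7,0,100,-12.5,10,-22.5,0,100,0,20,0,0,100,0,20,0,0,100,0,15,0,0,100,0,0,0,0,100,0,0,0,0])

```text
time_s: 19.55
tcp_pos: [0.5428, -0.2777, 0.1517]
ee_rot: [[0.977, -0.001, -0.212], [0.212, -0.0, 0.977], [-0.001, -1.0, -0.0]]
wrist_force: [0.5, -0.0, -0.1]
gripper_width: 0.608
```

Run:
```python
from station import r, eyes
from h import *
s=r.sense(); p=s["tcp_pos"];print(p,s["gripper_width"]*87); R=s["ee_rot"]
print(R.T@(np.array([.5417,-.2776,.106])-p)*1000)
d=eyes.capture("wrist")
I=cv2.convertScaleAbs(d["img"],alpha=1.8,beta=20)
cv2.imwrite("pics/w6.png",I)
```

```text
[ 0.54275131 -0.27774101  0.15166991] 52.88669360522071
[-0.96750662 45.6705162   0.36576804]
```

View pics/w6.png

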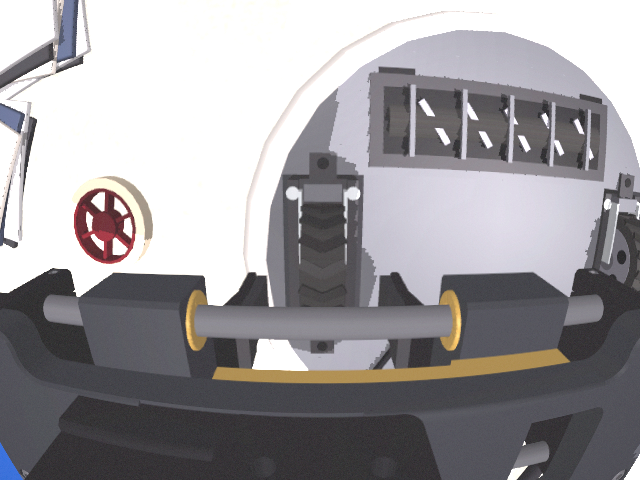

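Call:
play_rows(deltas=[100,0,10,0,0,100,0,10,0,0,100,0,9,0,0,100,0,8,0,0,100,0,5,0,0,100,0,3,0,0,100,0,0,0,0,100,0,0,0,0,100,0,0,0,0,100,0,0,0,0])

```text
time_s: 20.6
tcp_pos: [0.543, -0.2783, 0.1069]
ee_rot: [[0.977, 0.001, -0.211], [0.211, -0.0, 0.977], [0.001, -1.0, -0.0]]
wrist_force: [0.6, 0.2, 0.1]
gripper_width: 0.608
```

Call:
play_rows(deltas=[140,0,0,0,0,160,0,0,0,0,170,0,0,0,0,175,0,0,0,0,180,0,0,0,0,185,0,0,0,0,190,0,0,0,0,195,0,0,0,0,200,0,0,0,0,210,0,0,0,0])

```text
time_s: 21.6
tcp_pos: [0.5428, -0.2783, 0.1066]
ee_rot: [[0.977, 0.0, -0.211], [0.211, -0.0, 0.977], [0.0, -1.0, -0.0]]
wrist_force: [0.2, -0.5, 0.4]
gripper_width: 0.271
```

Call:
play_rows(deltas=[255,0,0,0,0,255,0,0,0,0,255,0,-1,0,0,255,0,-1,0,0,255,0,-2,0,0,255,0,-2,0,0,255,0,-2,0,0,255,0,-2,0,0,255,0,0,0,0,255,0,0,0,0])

```text
time_s: 22.6
tcp_pos: [0.5428, -0.2782, 0.1166]
ee_rot: [[0.977, 0.0, -0.211], [0.211, 0.0, 0.977], [0.0, -1.0, 0.0]]
wrist_force: [-0.6, -0.2, -3.1]
gripper_width: 0.277
```

Run:
```python
from station import r, eyes
from h import *
print(avg(r,eyes,3))
e=eyes.capture("side")["img"][100:250,290:470]
I2=cv2.resize(cv2.convertScaleAbs(e,alpha=1.6,beta=15),None,fx=3.2,fy=3.2)
cv2.imwrite("pics/s7.png",I2)
```

```text
(array([ 0.23,  2.62, -0.1 ]), array([0.34, 0.57, 0.16]), array([ 0.54268659, -0.2781665 ,  0.11643472]), 22.75)
```

View pics/s7.png

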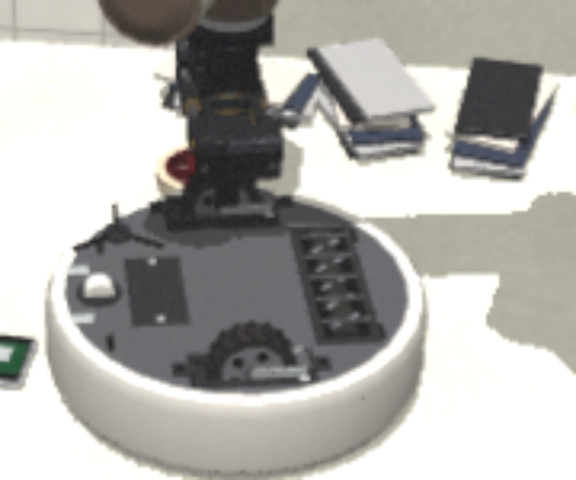

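Call:
play_rows(deltas=[255,0,-6,0,0,255,0,-8,0,0,255,0,-8,0,0,255,0,-8,0,0,255,0,-10,0,0,255,0,-14,0,0,255,0,-16,0,0,255,0,-16,0,0,255,0,-14,0,0,255,0,-10,0,0])

```text
time_s: 23.8
tcp_pos: [0.5431, -0.2783, 0.2285]
ee_rot: [[0.977, 0.002, -0.211], [0.211, -0.001, 0.977], [0.002, -1.0, -0.001]]
wrist_force: [0.5, -0.2, -3.7]
gripper_width: 0.273
```

Run:
```python
from station import r, eyes
from h import *
s=r.sense(); p=s["tcp_pos"];print(p,s["wrist_force"],s["gripper_width"]*87); R=s["ee_rot"]
d=eyes.capture("wrist"); cv2.imwrite("pics/w8.png",cv2.convertScaleAbs(d["img"],alpha=.9))
e=eyes.capture("side")["img"]
cv2.imwrite("pics/s8.png",cv2.resize(cv2.convertScaleAbs(e[90:330,280:480],alpha=1.6,beta=15),None,fx=2.5,fy=2.5))
e=eyes.capture("scene")["img"]
cv2.imwrite("pics/c8.png",cv2.resize(cv2.convertScaleAbs(e[180:290,320:420],alpha=1.2,beta=15),None,fx=5,fy=5,interpolation=cv2.INTER_CUBIC))
```

```text
[ 0.54309793 -0.27832381  0.22846944] [ 0.46032193 -0.15797243 -3.69239782] 23.775931745384582
```

View pics/w8.png

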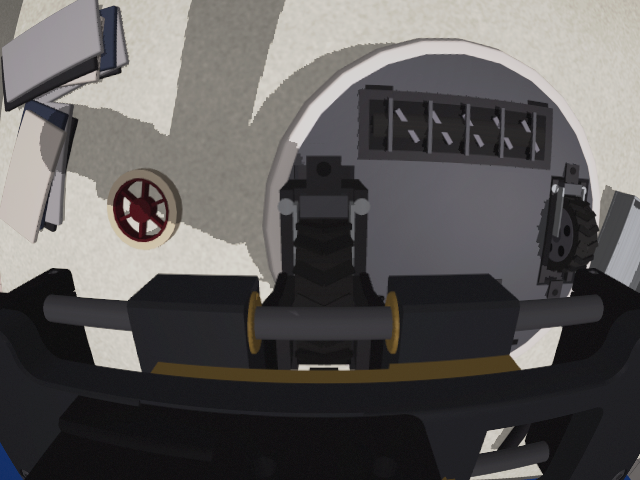

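View pics/s8.png

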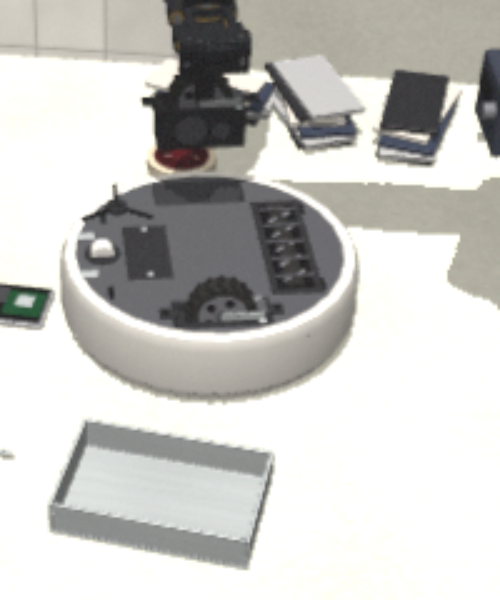

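View pics/c8.png

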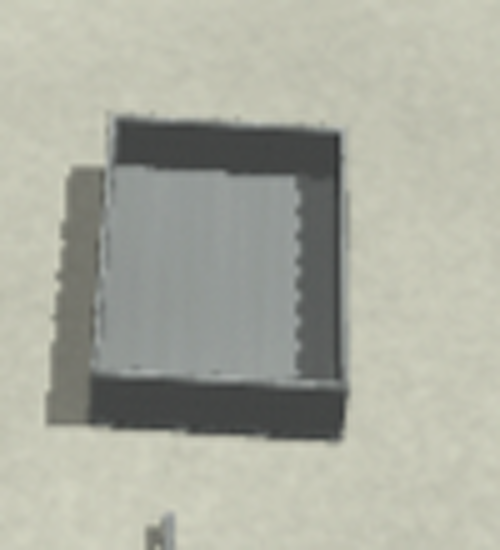

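Run:
```python
from station import r, eyes
from h import *
d=eyes.capture("scene");e=eyes.capture("side")
S=[(110,115),(343,129),(345,387),(95,375)]; Q=[(272,455),(252,540),(53,510),(87,425)]
P=[]
for a,b in zip(S,Q):
    a=(320+a[0]/5-.4,180+a[1]/5-.4); b=(280+b[0]/2.5-.3,90+b[1]/2.5-.3)
    X,g=tri(d,a,e,b); P.append(X); print(X.round(4),round(g,4), onz(d,*a,.04)[:2].round(4),onz(e,*b,.04)[:2].round(4))
P=np.array(P);c=P.mean(0);print(c); 
v=P[3]-P[0]+P[2]-P[1]; yaw=np.arctan2(v[1],v[0]);print(np.degrees(yaw),np.linalg.norm(v)/2)
```

```text
[0.4311 0.0957 0.0353] 0.0017 [0.4354 0.0947] [0.4315 0.1017]
[0.4443 0.2207 0.0366] 0.0043 [0.4508 0.2209] [0.4429 0.2216]
[0.6379 0.1995 0.0318] 0.0012 [0.6451 0.1975] [0.6366 0.2081]
[0.6244 0.0738 0.0317] 0.0006 [0.6327 0.0732] [0.6227 0.0825]
[0.53440758 0.14743397 0.0338469 ]
-6.343581998922968 0.19471581741108376
```

Call:
play_rows(deltas=[255,4,0,20,0,255,7,0,35,0,255,8,0,40,0,255,8,0,40,0,255,8,0,40,0,255,8,0,40,0,255,8,0,40,0,255,8,0,40,0,255,8,0,40,0,255,8,0,40,0])

```text
time_s: 25.05
tcp_pos: [0.5361, 0.1056, 0.2257]
ee_rot: [[0.977, -0.002, -0.211], [0.211, -0.001, 0.977], [-0.002, -1.0, -0.0]]
wrist_force: [1.5, -0.3, -2.9]
gripper_width: 0.273
```

Call:
play_rows(deltas=[255,6,0,26,0,255,3,0,12,0,255,1,0,5,0,255,0,0,0,0.05,255,0,0,0,0.08,255,0,0,0,0.08,255,0,0,0,0.08,255,0,0,0,0.03,255,0,0,0,0,255,0,0,0,0])

```text
time_s: 26.05
tcp_pos: [0.5376, 0.1478, 0.2265]
ee_rot: [[0.994, -0.0, 0.107], [-0.107, -0.0, 0.994], [-0.0, -1.0, -0.0]]
wrist_force: [0.4, 0.9, -2.1]
gripper_width: 0.272
```

Run:
```python
from station import r, eyes
from h import *
s=r.sense(); p=s["tcp_pos"];print(p,s["wrist_force"],s["gripper_width"]*87); R=s["ee_rot"]
print(R.round(3),R.T@(np.array([.537,.149,.07])-p)*1000)
d=eyes.capture("wrist"); cv2.imwrite("pics/w9.png",cv2.convertScaleAbs(d["img"],alpha=.9))
e=eyes.capture("side")["img"]
cv2.imwrite("pics/s9.png",cv2.resize(cv2.convertScaleAbs(e[90:330,260:460],alpha=1.6,beta=15),None,fx=2.5,fy=2.5))
```

```text
[0.53757581 0.14776587 0.22646255] [ 0.35425736  0.86323926 -2.09384567] 23.69971135239406
[[ 0.994 -0.     0.107]
 [-0.107 -0.     0.994]
 [-0.    -1.    -0.   ]] [ -0.66358983 156.46246095   1.20046581]
```

View pics/w9.png

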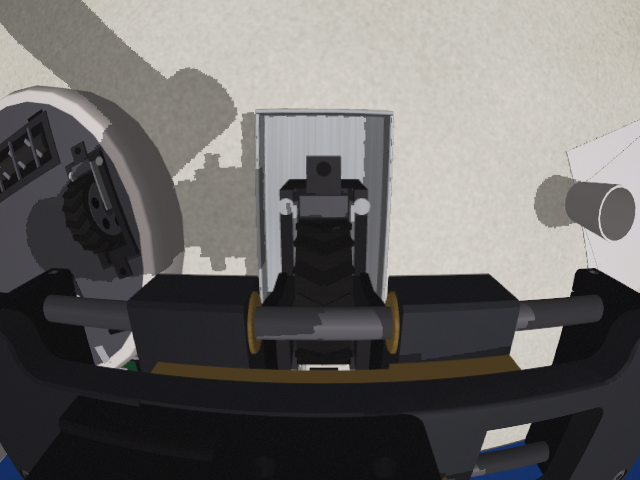

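View pics/s9.png

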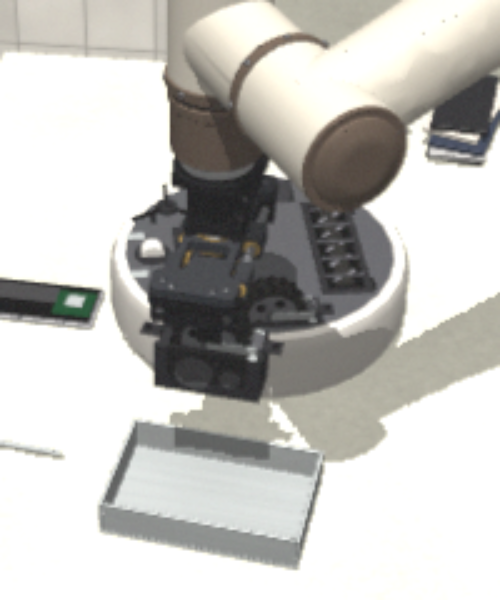

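Run:
```python
from station import r, eyes
from h import *
s=r.sense();d=eyes.capture("wrist")
A=wonz(d,s,257,111,.04);B=wonz(d,s,392,111,.04);print(A,B,np.linalg.norm(A-B))
m=(A+B)/2; print("centre",m+.1*s["ee_rot"][:,0], np.degrees(np.arctan2(-(B-A)[0],(B-A)[1])))
```

```text
[0.42977511 0.09766628 0.04      ] [0.44328291 0.22312    0.04      ] 0.1261788258193386
centre [0.53595905 0.14973167 0.03998586] -6.145454110177018
```

Call:
play_rows(deltas=[255,-0.7,10,1.2,0,255,0,20,0,0,255,0,25,0,0,255,0,25,0,0,255,0,25,0,0,255,0,20,0,0,255,0,12,0,0,255,0,8,0,0,255,0,3,0,0,255,0,0,0,0])

```text
time_s: 27.2
tcp_pos: [0.5373, 0.1497, 0.0787]
ee_rot: [[0.994, 0.001, 0.107], [-0.107, 0.0, 0.994], [0.001, -1.0, 0.0]]
wrist_force: [0.1, -0.1, -2.7]
gripper_width: 0.273
```

Call:
play_rows(deltas=[255,0,4,0,0,255,0,3,0,0,255,0,2,0,0,255,0,1,0,0,255,0,1,0,0,255,0,1,0,0,255,0,0,0,0,255,0,0,0,0,255,0,0,0,0,255,0,0,0,0])

```text
time_s: 28.2
tcp_pos: [0.5371, 0.1496, 0.0666]
ee_rot: [[0.994, 0.0, 0.107], [-0.107, 0.0, 0.994], [0.0, -1.0, 0.0]]
wrist_force: [0.4, -0.8, -2.9]
gripper_width: 0.27
```

Run:
```python
from station import r, eyes
from h import *
print(avg(r,eyes,4))
e=eyes.capture("side")["img"]
cv2.imwrite("pics/s10.png",cv2.resize(cv2.convertScaleAbs(e[180:330,260:440],alpha=1.6,beta=15),None,fx=3.5,fy=3.5))
```

```text
(array([0.04, 3.15, 0.3 ]), array([0.5 , 0.49, 0.36]), array([0.53704209, 0.14963071, 0.06659577]), 28.4)
```

View pics/s10.png

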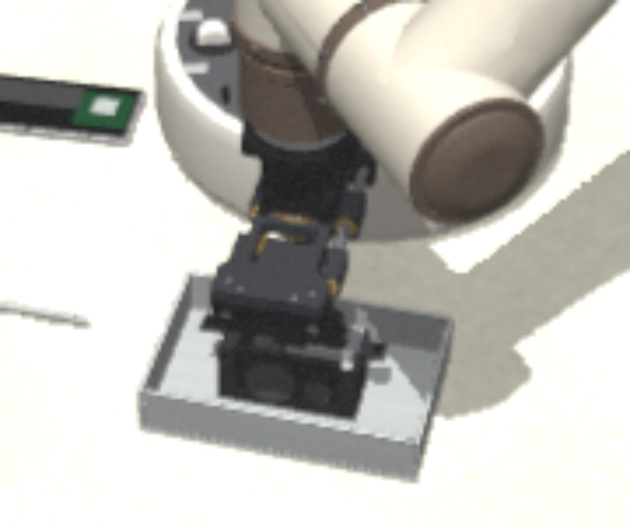

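Still hanging (3 N). Down in small steps.

Call:
play_rows(deltas=[255,0,0.5,0,0,255,0,0.5,0,0,255,0,0.5,0,0,255,0,0.5,0,0,255,0,0,0,0,255,0,0,0,0,255,0,0,0,0,255,0,0,0,0,255,0,0,0,0,255,0,0,0,0])

```text
time_s: 29.45
tcp_pos: [0.5371, 0.1496, 0.0655]
ee_rot: [[0.994, 0.001, 0.107], [-0.107, 0.0, 0.994], [0.001, -1.0, 0.0]]
wrist_force: [-3.7, -0.0, 5.1]
gripper_width: 0.271
```

Run:
```python
from station import r, eyes
from h import *
print(avg(r,eyes,3))
```

```text
(array([-2.74, -5.1 ,  0.13]), array([0.35, 0.47, 0.44]), array([0.53710098, 0.14961507, 0.06546457]), 29.6)
```

Call:
play_rows(deltas=[255,0,-0.5,0,0,255,0,0,0,0,200,0,0,0,0,180,0,0,0,0,170,0,0,0,0,160,0,0,0,0,140,0,0,0,0,120,0,0,0,0,110,0,0,0,0,110,0,0,0,0])

```text
time_s: 30.6
tcp_pos: [0.537, 0.1496, 0.065]
ee_rot: [[0.994, 0.0, 0.107], [-0.107, 0.0, 0.994], [0.0, -1.0, 0.0]]
wrist_force: [-0.6, 0.2, 0.4]
gripper_width: 0.554
```

Call:
play_rows(deltas=[110,0,-4,0,0,110,0,-6,0,0,110,0,-10,0,0,110,0,-15,0,0,110,0,-20,0,0,110,0,-25,0,0,110,0,-30,0,0,110,0,-30,0,0,110,0,-20,0,0,110,0,0,0,0])

```text
time_s: 31.6
tcp_pos: [0.5388, 0.1503, 0.2297]
ee_rot: [[0.994, 0.008, 0.106], [-0.106, 0.004, 0.994], [0.007, -1.0, 0.004]]
wrist_force: [0.4, 1.2, -0.1]
gripper_width: 0.568
```

Run:
```python
from station import r, eyes
from h import *
s=r.sense(); print(s["tcp_pos"],s["wrist_force"],s["gripper_width"]*87)
d=eyes.capture("wrist"); cv2.imwrite("pics/w11.png",cv2.convertScaleAbs(d["img"],alpha=1.0))
e=eyes.capture("side")["img"];c=eyes.capture("scene")["img"]
a=cv2.resize(cv2.convertScaleAbs(e[130:330,240:440],alpha=1.6,beta=15),None,fx=2,fy=2)
b=cv2.resize(cv2.convertScaleAbs(c[150:350,165:405],alpha=1.6,beta=15),None,fx=1.65,fy=2)
cv2.imwrite("pics/s11.png",np.hstack([a,b]))
```

```text
[0.5387813  0.15028251 0.22968067] [ 0.4141023   1.22893717 -0.1143163 ] 49.39503967487563
```

View pics/w11.png

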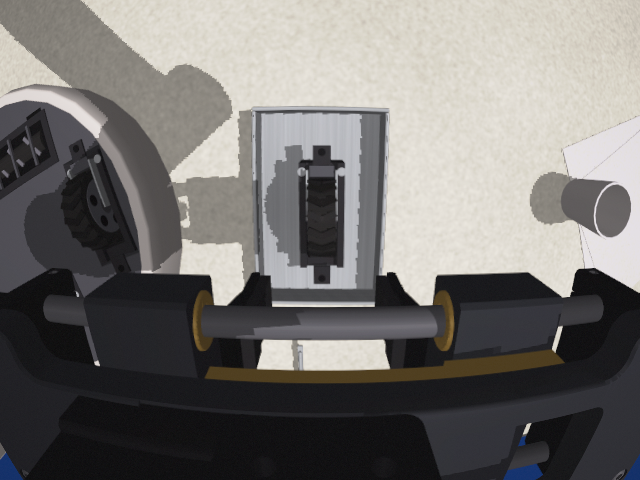

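View pics/s11.png

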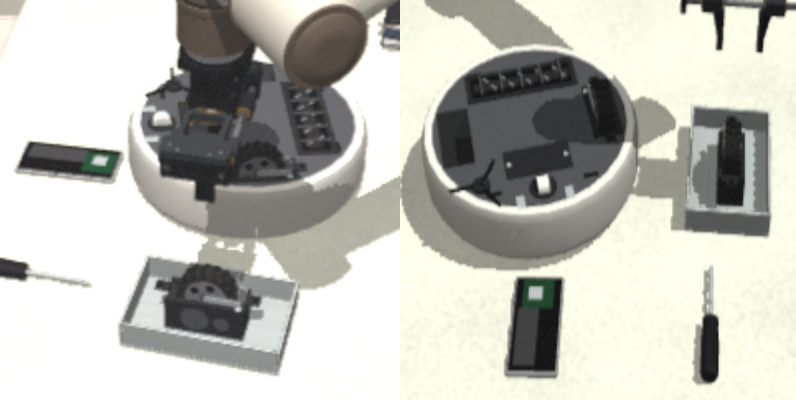

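Run:
```python
from station import r
print(r.finish_job())
```

```text
the job is handed in; nothing more can be done
None
```

I moved the binding module, the one in the right (-y) bay, into the steel tray and left the free-running one in its bay. The job is handed in at about 32 s of the 64 s allowed.

- **Feeling the wheels:** I turned both with a fingertip at about 6 N. The right (-y) wheel pushed back in both directions with roughly 1.5 to 3 N after allowing for the fingertip's offset, and kept a force on the finger when it paused. The left (+y) wheel gave close to zero.
- **How far they turned:** In the wrist picture the hub holes of both wheels had moved. On the right wheel they fit roughly 45°; the left I judged only from a finger travel of about 34 mm net.
- **Lifting out:** The right module came up straight, with about 3 N of weight and no side force. I lowered it until it touched the tray floor and only then let go.
- **Last checks:** The pictures show the module wheel up and flat, near the middle of the tray. The other module is in its bay, the phone, driver and cup look undisturbed, and the gripper is clear about 0.23 m up. I did not look at the reel again after the lift; in the pictures taken just after it was undisturbed.
- **What disagreed:** Single force readings were noisy, by about 0.5 N. The right wheel's first readings fell below the stated 2 to 4 N. I decided by comparing the two wheels and their reverse strokes.

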